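# Load the module carrier and hold its index plunger back

### The arm

A 7-joint arm with a two-finger parallel gripper is mounted at the origin on the work surface. World frame = base frame: x ahead of the robot, y to its left, z up, the work surface at z = 0. Lengths are in m, angles in rad, forces in N, time in s.
With the tool pointing down it reaches from about 0.4 to 0.85 m from the base axis. Payload 10.4 kg.
Tool frame: the origin (TCP) lies on the front face of the gripper's body, between the roots of the fingers; the fingertips stand 70 mm ahead of it and the grasp point (between the pads) lies 51 mm ahead of it (grasp_offset is the distance from the TCP to the grasp point, in m); z points along the fingers, y is the direction in which the jaws open and shut (so a half turn about z gives the same grasp; the last joint's range is limited). The gripper opens to 87 mm and grips with 3 to 60 N. Pads are 19 mm wide; open, the fingers measure 117 mm over their backs; the gripper's body (75 mm by 190 mm) begins 51 mm behind the grasp point.
Start: joints at [1.179, 0.332, -0.065, 1.46, 0.022, 1.35, -0.088], TCP at [0.225, -0.583, 0.292] pointing down, gripper open.
Joint ranges: [-2.6, 2.6], [-0.5, 2.12], [-1.47, 1.34], [0.16, 2.42], [-1.27, 4.41], [0.06, 2.06], [-2.6, 2.6]. Speed limits (rad/s): [2.22, 2.22, 2.79, 2.79, 3.14, 3.14, 3.14].

### API

Orientations are given as a unit quaternion [x, y, z, w].
In Python, from bench import * gives the robot as it stands. The module is installed in compiled form; this text tells all that it offers.
- The arm moves only by the tool arm_command, never from a script. Its argument "commands" is a list of rows, each a list of 3 entries, a list of its own where there are three numbers: the opening in per cent of the stroke, from 0 (shut) to 100 (fully open), then the shift along the tool's x, y, z in m, then the turn, a rotation vector about the tool's x, y, z in rad. A call has exactly 10 rows; each row is the pose to reach, as a shift and turn from the pose commanded when the call began, along the tool's axes at that moment; what a row does not reach only later rows make up. A row lasts 1/12 s, in which the tool goes at most 41.7 mm and 7.16 degrees, less where a joint would pass 70% of its speed; a pose out of reach is approached as far as the arm can. A call with a gripper value outside its range is refused whole. The fingers move at their own pace and stop on an object; "squeeze" is the grip in N (left out, the last holds). Time passes only in rows, so rows that repeat a pose let the fingers close, or fill a call up. It gives the time, the measured TCP pose, the force and the opening at its end, in the units of the state.
- read_state(): the state, without advancing time (a new reading comes with each control period).
- camera(name): name is "side" or "top"; returns a dict with "pixels" (384x512x3 uint8, red, green, blue), "fx", "fy", "cx", "cy" (pixels), "dist_coeffs" ([k1, k2, p1, p2, k3] as OpenCV has them; the pictures are not rectified), "rvec" (rotation vector, rad) and "tvec" (3), from world to camera coordinates, as OpenCV has them. Camera axes: x right, y down, z forward; pixel columns grow to the right and rows downward; lengths in m; the calibration is good to about 2 mm. A picture is of the moment at which its call begins. There is no depth.
- close_job(): hands the job in, once; it reports no verdict.
The state is a dict: "time": time; "joint_positions": joint angles; "joint_vel": joint speeds; "joint_torque": joint torques, N m; "ee_pos": TCP position; "eef_rot": TCP orientation; "ft_force": force on the tool from outside, world axes, zero at the start; "torque": the same for the moment, N m; "width": finger opening in m.
Only numpy, scipy, OpenCV 4.12 (cv2) and the standard library are available. Lean on these libraries where they do the work, as an engineer would, in place of code of your own. Each camera call takes 0.05 s, during which the arm holds its last target.

### The job

Put the green-tagged control module in the green pass nest and the red-tagged one in the red reject nest, each standing upright and fully down in its nest, and let go of them. Then grip the orange knob of the index plunger, pull it straight up all the way to its stop and finish while still holding it there, so that I can slide the carrier out. Leave everything else on the counter where it is.

Things in the scene. Friction and masses are not known exactly. Their poses are not given: they have to be found in the camera images.
- green_module (a point): Green-tagged washing-machine control module: grey block with black ribs, 70 mm long (its x; a low black plug at the +x end), 36 mm wide (its y; flat parallel sides to grip), 54 mm high, about 0.16 kg, loose, upright on the counter; a green tag covers most of its top. This point is its centre, 27 mm above its underside; z up. Hold it with the fingertips over 8 mm above its underside, to clear the nest walls
- red_module (a point): Red-tagged washing-machine control module: grey block with black ribs, 70 mm long (its x; a low black plug at the +x end), 36 mm wide (its y; flat parallel sides to grip), 54 mm high, about 0.16 kg, loose, upright on the counter; a red tag covers most of its top. This point is its centre, 27 mm above its underside; z up. Hold it with the fingertips over 8 mm above its underside, to clear the nest walls
- green_nest (a point): Green (pass) nest: shallow green tray fixed on the carrier, inside 80 mm (its x) by 46 mm (its y): a module fits lengthwise, either way round, 5 mm to spare each side; walls 4 mm thick, 6 mm above its floor. This point: centre of its inner floor, 24 mm above the counter; z up. A seated module's centre is 27 mm above it. Nests lie 85 mm either side of the plunger; which is green varies
- red_nest (a point): Red (reject) nest: shallow red tray fixed on the carrier, inside 80 mm (its x) by 46 mm (its y): a module fits lengthwise, either way round, 5 mm to spare each side; walls 4 mm thick, 6 mm above its floor. This point: centre of its inner floor, 24 mm above the counter; z up. A seated module's centre is 27 mm above it. Nests lie 85 mm either side of the plunger; which is green varies
- knob (a point): orange round knob of the upright index plunger, 28 mm across, 30 mm high, midway between the nests on a grey bracket; this point is its centre, 105 mm above the counter when seated; z is up, the pulling direction. The collar on the bracket tops out 22 mm below this point. Seated modules reach only 78 mm above the counter, so fingers are free around the knob from any side
- plunger (a joint): travel of the plunger in m: 0 = sprung down with its pin 12 mm deep in the carrier's seat hole, 0.020 = pulled straight up to its hard stop. The spring pulls it down with about 5 N at 0 and 11 N at the stop; the plunger's weight adds 0.6 N. A firm grip (30 N or more) does not slip
- seat_hole (a point): mouth of the seat hole in the top of the aluminium carrier plate (160 by 260 mm, top 20 mm above the counter), straight below the knob; the fixture as a whole is bolted down and its yaw is this point's yaw
- screwdriver_grip (a point): screwdriver lying on the counter, 190 mm long, bystander; point on its handle
- clamp: steel hose-clamp ring, 40 mm across, 12 mm high, bystander; origin under its centre
- detergent: tall white detergent bottle with blue cap, 80 mm across, 210 mm high, bystander; origin under its centre
- screwjar: small glass jar with steel lid, 64 mm across, 75 mm high, bystander; origin under its centre
- scoop: blue plastic measuring cup, 70 mm across, 55 mm high, bystander; origin under its centre
- spray: spray can with yellow label, 56 mm across, 170 mm high, bystander; origin under its centre
- filtercap: black pump-filter cap, 52 mm across, 32 mm high, bystander; origin under its centre
Things that resemble listed ones, but are neither listed nor needed, are in the scene too. Leave any turquoise look-alike of the part that bears green_module alone.

How it is judged:
On the way, in this order (a step that is already met when the one before it is completed fails the run):
1. both modules stand fully down in the nests of their own colours, let go, with the plunger still seated (x of green_module in the frame of green_nest between -0.009 and 0.009 m and y of green_module in the frame of green_nest between -0.009 and 0.009 m and z of green_module in the frame of green_nest between 0.022 and 0.03 m and angle between each of green_module, red_module's own z axis and vertical below 0.12 rad and contact force between the fingers and module_green below 0.1 N and x of red_module in the frame of red_nest between -0.009 and 0.009 m and y of red_module in the frame of red_nest between -0.009 and 0.009 m and z of red_module in the frame of red_nest between 0.022 and 0.03 m and contact force between the fingers and module_red below 0.1 N and value of joint plunger below 0.004 m), for 0.2 s.
2. the plunger is pulled up to its stop by the fingers (value of joint plunger above 0.016 m and contact force between the fingers and plunger above 3 N), for 0.2 s.
At the end, for the whole second after the job is handed in: Each module is upright (within 0.12 rad), within 9 mm of the centre of the nest of its colour and fully down on its floor, untouched by the fingers; the plunger is held by the fingers (over 3 N of contact) at more than 16 of its 20 mm and is still (all of step 2 and x of green_module in the frame of green_nest between -0.009 and 0.009 m and y of green_module in the frame of green_nest between -0.009 and 0.009 m and z of green_module in the frame of green_nest between 0.022 and 0.03 m and angle between each of green_module, red_module's own z axis and vertical below 0.12 rad and contact force between the fingers and module_green below 0.1 N and x of red_module in the frame of red_nest between -0.009 and 0.009 m and y of red_module in the frame of red_nest between -0.009 and 0.009 m and z of red_module in the frame of red_nest between 0.022 and 0.03 m and contact force between the fingers and module_red below 0.1 N and velocity of joint plunger between -0.01 and 0.01 m/s); the arm keeps its last pose, push and grip.
It fails at once if one of the bystanders (screwdriver, clamp ring, detergent bottle, glass jar, measuring cup, spray can, filter cap) is moved by more than 30 mm (distance of any of screwdriver_grip, clamp, detergent, screwjar, scoop, spray, filtercap from where it was at the start of the episode above 0.03 m).
It also fails if it takes over 64 s, if anything falls off the work surface, if the arm or the gripper's body presses on something with over 40 N, if the wrist force passes 120 N, or if a joint passes its speed limit or range.

## Working session

There is one attempt and no reset: what is moved stays moved. The work goes in short steps, Python scripts to look and compute and a tool call to move; the robot and the scene stay as the last step left them, time stands still between calls to the robot, and variables do not carry over. Pictures are saved under pics/ and viewed, and the job is handed in when it is done.

Besides the shell and the picture viewer there is one more tool, called after "Emit:" by a JSON object that holds its "method" and its "body". arm_command: Moves the arm, as the interface text tells. Its arguments: {"type":"object","properties":{"commands":{"type":"array","items":{"type":"array"}},"squeeze":{"type":"number"}},"required":["commands"]}

```bash
mkdir -p pics
cat > h.py <<'E'
from bench import *
import numpy as np, cv2
from scipy.spatial.transform import Rotation as R
def K(c): return np.array([[c["fx"],0,c["cx"]],[0,c["fy"],c["cy"]],[0,0,1.]])
def ray(c,uv):
    p=cv2.undistortPoints(np.array(uv,float).reshape(-1,1,2),K(c),np.array(c["dist_coeffs"],float)).reshape(-1,2)
    Rm=cv2.Rodrigues(np.array(c["rvec"],float))[0]; t=np.array(c["tvec"],float).ravel()
    d=np.c_[p,np.ones(len(p))]@Rm
    return -Rm.T@t,d
def onz(c,uv,z):
    o,d=ray(c,uv); return o+d*((z-o[2])/d[:,2])[:,None]
def proj(c,P):
    return cv2.projectPoints(np.array(P,float).reshape(-1,3),np.array(c["rvec"],float),np.array(c["tvec"],float),K(c),np.array(c["dist_coeffs"],float))[0].reshape(-1,2)
def save(c,n): cv2.imwrite("pics/"+n,c["pixels"][:,:,::-1])
E
python3 - <<'E'
from h import *
import pickle
for n in("side","top"):
    c=camera(n);save(c,n+"0.png");pickle.dump(c,open(n+"0.pkl","wb"));print(n,c["fx"],ray(c,[[256,192]]))
s=read_state();print(s)
E
```

```text
side 478.7377441215313 (array([-0.05212345,  0.76627256,  1.02278978]), array([[ 0.43168774, -0.58532667, -0.68639834]]))
top 435.50781365316925 (array([ 0.47561824, -0.01986934,  1.38909304]), array([[ 0.05347698,  0.01731188, -0.99863727]]))
{'time': 0.1, 'joint_positions': array([ 1.17941385,  0.33274111, -0.06469412,  1.46084591,  0.02160702,
        1.34989612, -0.08852239]), 'joint_vel': array([-0.0003421 , -0.00173916, -0.00058984, -0.00147103, -0.00175678,
       -0.00089294,  0.00171402]), 'joint_torque': array([ 1.21168268e-03, -6.24544573e+01,  2.44512706e-02, -3.90720963e+01,
       -6.13888702e-02,  3.66471894e-02,  3.71595286e-05]), 'ee_pos': array([ 0.22520376, -0.5827431 ,  0.29158108]), 'eef_rot': array([ 9.83048553e-01,  1.83344442e-01, -1.40729447e-04, -5.80638063e-04]), 'ft_force': array([-0.18685309,  0.18914816, -0.6026545 ]), 'torque': array([-0.00646428, -0.02635568,  0.02429809]), 'width': 0.08703172052046347}
```

View pics/side0.png

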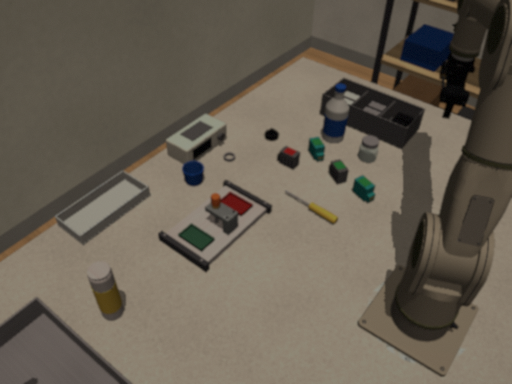

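View pics/top0.png

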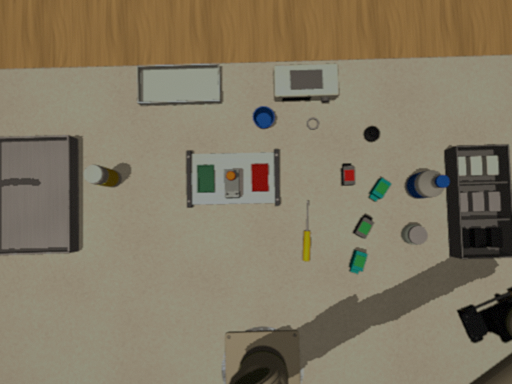

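Run:
```python
import cv2
t=cv2.imread("pics/top0.png");s=cv2.imread("pics/side0.png")
a=cv2.resize(t[145:275,180:440],(780,390),interpolation=cv2.INTER_CUBIC);b=cv2.resize(s[120:275,150:390],(800,516),interpolation=cv2.INTER_CUBIC)
cv2.imwrite("pics/a.png",a);cv2.imwrite("pics/b.png",b)
```

```text
(no output)
```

View pics/a.png

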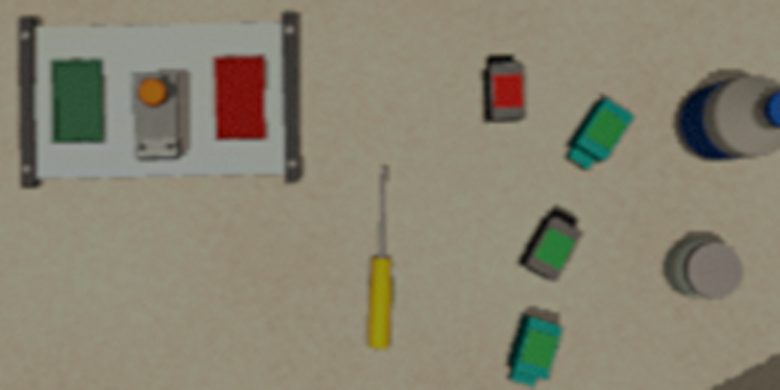

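View pics/b.png

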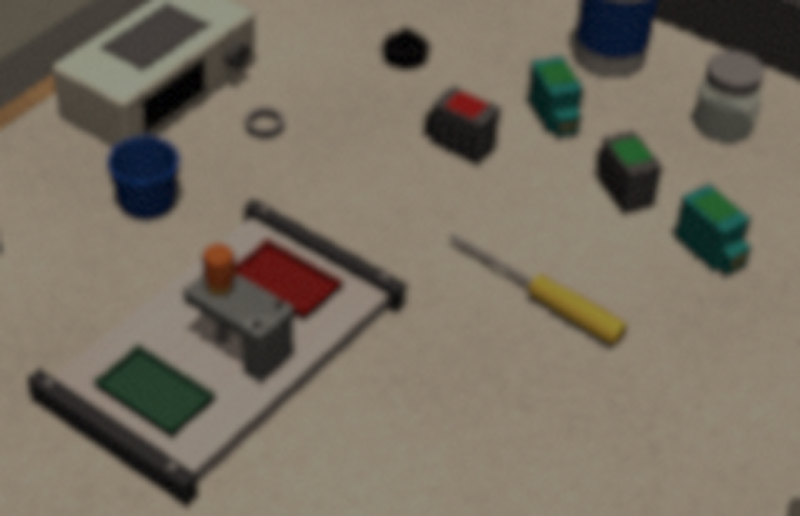

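Run:
```python
from h import *
import pickle
C={n:pickle.load(open(n+"0.pkl","rb")) for n in("top","side")}
def blobs(c,f,amin=25):
    hsv=cv2.cvtColor(c["pixels"],cv2.COLOR_RGB2HSV).astype(int); m=f(hsv[...,0],hsv[...,1],hsv[...,2]).astype(np.uint8)
    n,l,st,ce=cv2.connectedComponentsWithStats(m)
    out=[]
    for i in range(1,n):
        if st[i,4]>=amin:
            cn=cv2.findContours((l==i).astype(np.uint8),0,1)[0][0].reshape(-1,2).astype(float)
            out.append((st[i,4],ce[i],cn))
    return out
F={"green":lambda h,s,v:(h>48)&(h<76)&(s>95)&(v>40),"red":lambda h,s,v:((h<5)|(h>174))&(s>150)&(v>60),"orange":lambda h,s,v:(h>=6)&(h<16)&(s>170)&(v>100)}
Z={"green":.054,"red":.054,"orange":.12}
for n,c in C.items():
  for k,f in F.items():
    for a,ce,cn in blobs(c,f):
      z=.024 if (k!="orange" and a>300 ) else Z[k]
      if n=="side" and k!="orange" and a>200: z=.024
      P=onz(c,cn,z)[:,:2]*1000
      r=cv2.minAreaRect(P.astype(np.float32)); 
      print(n,k,a,ce.round(1),"z",z,"centroid",(onz(c,[ce],z)[0]*1000).round(1),"rect",np.round(r[0],1),np.round(r[1],1),round(r[2],1))
```

```text
top green 390 [205.5 178.5] z 0.024 centroid [595.5 161.4  24. ] rect [595.6 161.3] [47.2 79.1] 88.8
top green 104 [381.9 187.8] z 0.054 centroid [ 549.5 -383.5   54. ] rect [ 549.5 -383.4] [29.8 32.3] 56.9
top green 107 [364.5 227.5] z 0.054 centroid [ 429.3 -325.3   54. ] rect [ 429.6 -325.5] [29.8 33.3] 58.1
top green 108 [359.7 260.9] z 0.054 centroid [ 328.4 -306.7   54. ] rect [ 328.6 -306.4] [29.7 32.6] 70.1
top red 419 [259.6 176.9] z 0.024 centroid [595.9  -8.7  24. ] rect [595.7  -8.4] [47.2 82. ] 88.4
top red 101 [348.9 175. ] z 0.054 centroid [ 591.6 -283.8   54. ] rect [ 591.7 -282.6] [27.7 31.1] 87.9
side green 52 [316.7 141.6] z 0.054 centroid [ 548.5 -381.4   54. ] rect [ 549.5 -381.7] [28.1 34.2] 49.9
side green 56 [338.8 165. ] z 0.054 centroid [ 428.6 -322.3   54. ] rect [ 429.1 -322.4] [27.3 31.5] 57.2
side green 65 [364.3 181.7] z 0.054 centroid [ 327.2 -303.    54. ] rect [ 327.8 -303.1] [27.2 32.1] 70.7
side green 346 [195.9 237. ] z 0.024 centroid [595.2 162.3  24. ] rect [596. 162.] [45.8 80.6] 89.4
side red 50 [289.2 151.1] z 0.054 centroid [ 590.7 -281.1   54. ] rect [ 590.6 -281.2] [25.5 30.8] 88.8
side red 317 [235.9 203.1] z 0.024 centroid [593.4 -10.1  24. ] rect [594.5  -9. ] [49.2 84.7] 89.4
side orange 32 [215.  196.9] z 0.12 centroid [590.7  81.5 120. ] rect [591.7  80.3] [16.3 19.8] 40.8
```

Run:
```python
from h import *
import pickle
C={n:pickle.load(open(n+"0.pkl","rb")) for n in("top","side")}
rows=[]
for n,z in (("top",.054),("side",.054),("top",.02),):
  row=[]
  for (cx,cy,a) in ((.591,-.2825,np.radians(-1.5)),(.429,-.324,np.radians(-32)) ):
    g=np.mgrid[-60:60:.5,-60:60:.5]/1000   # rows: along axis from +60 down
    u=-g[0]; v=-g[1]
    X=cx+u*np.cos(a)-v*np.sin(a);Y=cy+u*np.sin(a)+v*np.cos(a)
    uv=proj(C[n],np.c_[X.ravel(),Y.ravel(),np.full(X.size,z)]).reshape(240,240,2).astype(np.float32)
    im=cv2.remap(C[n]["pixels"],uv[...,0],uv[...,1],cv2.INTER_CUBIC)[:,:,::-1].copy()
    im=np.clip(im.astype(float)*1.6,0,255).astype(np.uint8)
    for k in range(-50,51,10):
        cv2.line(im,(0,int(120-k*2)),(6 if k else 20,int(120-k*2)),(255,255,255),1); cv2.line(im,(int(120-k*2),0),(int(120-k*2),6 if k else 20),(255,255,255),1)
    row.append(im)
  rows.append(np.vstack(row))
cv2.imwrite("pics/rect.png",np.hstack(rows))
```

```text
(no output)
```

View pics/rect.png

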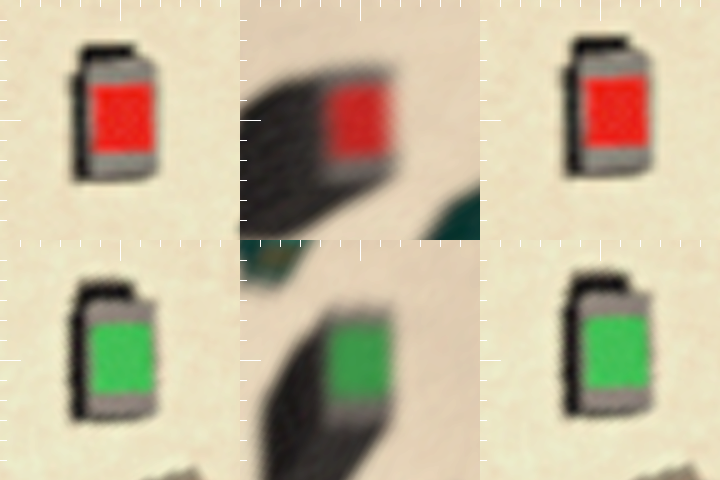

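```bash
cat >> h.py <<'E'
def go(x,y,z,th=None):
    s=read_state(); Rm=R.from_quat(s["eef_rot"]); p=np.array(s["ee_pos"])
    d=Rm.inv().apply(np.array([x,y,z])-p)
    t=np.radians(th); tx=np.array([np.cos(t),np.sin(t),0]); tz=np.array([0,0,-1.]); ty=np.cross(tz,tx)
    rv=(Rm.inv()*R.from_matrix(np.c_[tx,ty,tz])).as_rotvec()
    cur=Rm.as_matrix()[:,0]
    print("t",s["time"],"pos",p.round(4),"yaw",np.degrees(np.arctan2(cur[1],cur[0])).round(2),"F",s["ft_force"].round(1),"w",round(s["width"],4))
    print("shift",d.round(4),"rot",rv.round(4))
E
python3 -c "
from h import *
go(.434,-.327,.24,-32)"
```

```text
t 0.1 pos [ 0.2252 -0.5827  0.2916] yaw 21.13 F [-0.2  0.2 -0.6] w 0.087
shift [ 0.287  -0.1632  0.0518] rot [-1.100e-03  6.000e-04  9.273e-01]
```

Emit:
{"method": "arm_command", "body": {"commands": [[85,[0.029,-0.016,0.005],[0,0,0.093]],[85,[0.057,-0.033,0.01],[0,0,0.186]],[85,[0.086,-0.049,0.016],[0,0,0.278]],[85,[0.115,-0.065,0.021],[0,0,0.371]],[85,[0.144,-0.082,0.026],[0,0,0.464]],[85,[0.172,-0.098,0.031],[0,0,0.556]],[85,[0.201,-0.114,0.036],[0,0,0.649]],[85,[0.23,-0.131,0.041],[0,0,0.742]],[85,[0.258,-0.147,0.047],[0,0,0.835]],[85,[0.287,-0.163,0.052],[-0.001,0.001,0.927]]], "squeeze": 30}}

```text
time: 0.93
ee_pos: [0.4347, -0.3261, 0.2397]
eef_rot: [0.961, -0.278, 0.0, 0.0]
ft_force: [0.8, -0.1, -0.8]
width: 0.0739
```

```bash
python3 -c "
from h import *
go(.434,-.327,.102,-32)
c=camera('side');save(c,'s1.png');c=camera('top');save(c,'t1.png')"
```

```text
t 0.9333 pos [ 0.4347 -0.3261  0.2397] yaw -32.26 F [ 0.8 -0.1 -0.8] w 0.0739
shift [-0.0002  0.0011  0.1377] rot [ 0.0005 -0.0007 -0.0045]
```

```bash
python3 -c "
import cv2
s=cv2.imread('pics/s1.png')[60:230,250:450];t=cv2.imread('pics/t1.png')[150:290,290:450]
cv2.imwrite('pics/s1z.png',cv2.resize(s,None,fx=3,fy=3));cv2.imwrite('pics/t1z.png',cv2.resize(t,None,fx=3,fy=3))"
```

```text
(no output)
```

View pics/s1z.png

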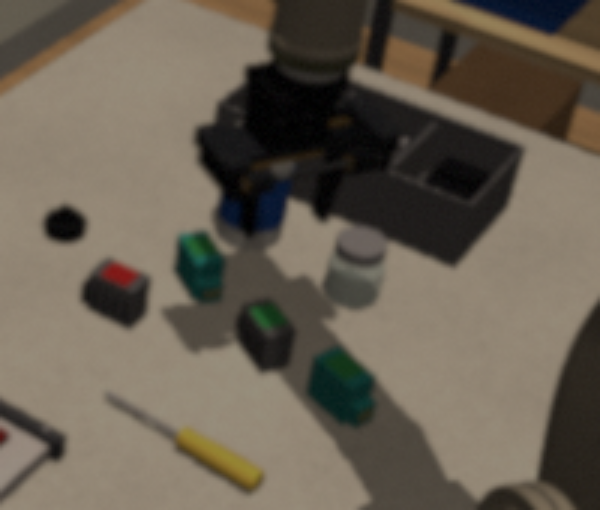

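View pics/t1z.png

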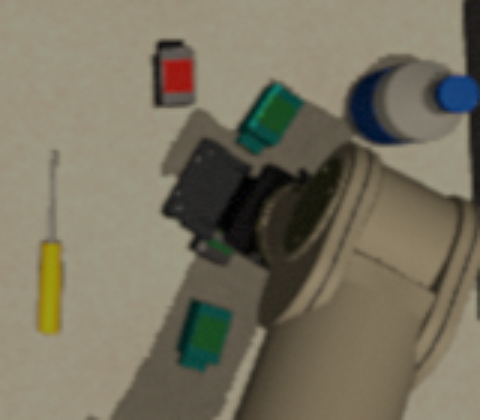

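Emit:
{"method": "arm_command", "body": {"commands": [[85,[0,0.001,0.035],[0,0,-0.004]],[85,[0,0.001,0.065],[0,0,-0.004]],[85,[0,0.001,0.09],[0,0,-0.004]],[85,[0,0.001,0.11],[0,0,-0.004]],[85,[0,0.001,0.125],[0,0,-0.004]],[85,[0,0.001,0.135],[0,0,-0.004]],[85,[0,0.001,0.138],[0,0,-0.004]],[85,[0,0.001,0.138],[0,0,-0.004]],[30,[0,0.001,0.138],[0,0,-0.004]],[30,[0,0.001,0.138],[0,0,-0.004]]]}}

```text
time: 1.87
ee_pos: [0.4344, -0.3289, 0.1034]
eef_rot: [0.962, -0.274, 0.001, 0.001]
ft_force: [-0.3, -0.1, 0.5]
width: 0.0667
```

```bash
python3 -c "
from h import *
go(.434,-.327,.102,-32)
c=camera('side');save(c,'s2.png');cv2.imwrite('pics/s2z.png',cv2.resize(cv2.imread('pics/s2.png')[100:230,270:420],None,fx=4,fy=4))"
```

```text
t 1.8667 pos [ 0.4344 -0.3289  0.1034] yaw -31.75 F [-0.3 -0.1  0.5] w 0.0667
shift [-0.0013 -0.0014  0.0014] rot [ 0.0006 -0.0031  0.0043]
```

View pics/s2z.png

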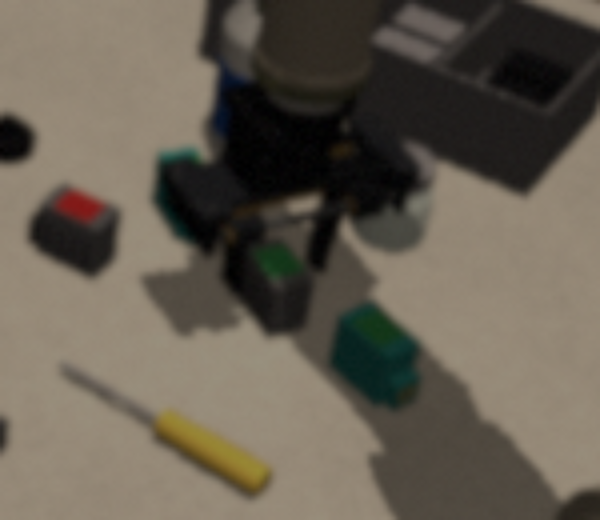

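Emit:
{"method": "arm_command", "body": {"commands": [[30,[-0.001,-0.001,0.001],[0,0,0.004]],[30,[-0.001,-0.001,0.001],[0,0,0.004]],[30,[-0.001,-0.001,0.001],[0,0,0.004]],[30,[-0.001,-0.001,0.001],[0,0,0.004]],[30,[-0.001,-0.001,0.001],[0,0,0.004]],[30,[-0.001,-0.001,0.001],[0,0,0.004]],[30,[-0.001,-0.001,0.001],[0,0,0.004]],[30,[-0.001,-0.001,0.001],[0,0,0.004]],[30,[-0.001,-0.001,0.001],[0,0,0.004]],[30,[-0.001,-0.001,0.001],[0,0,0.004]]]}}

```text
time: 2.75
ee_pos: [0.4336, -0.3272, 0.1014]
eef_rot: [0.961, -0.275, 0.001, 0.0]
ft_force: [-0.6, 1.3, 3.6]
width: 0.0356
```

```bash
python3 -c "
from h import *
go(.434,-.327,.25,-32)
c=camera('side');save(c,'s3.png');cv2.imwrite('pics/s3z.png',cv2.resize(cv2.imread('pics/s3.png')[100:230,270:420],None,fx=4,fy=4))"
```

```text
t 2.75 pos [ 0.4336 -0.3272  0.1014] yaw -31.98 F [-0.6  1.3  3.6] w 0.0356
shift [ 0.0005 -0.0003 -0.1486] rot [ 0.0005 -0.0015  0.0003]
```

View pics/s3z.png

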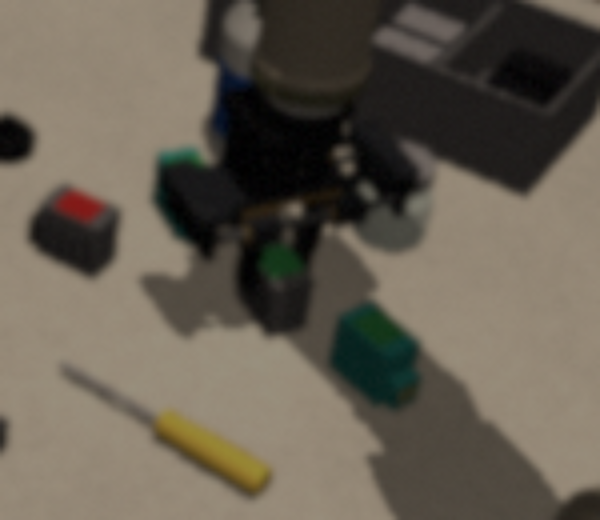

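Emit:
{"method": "arm_command", "body": {"commands": [[30,[0,0,-0.01],[0,0,0]],[30,[0,0,-0.025],[0,0,0]],[30,[0,0,-0.045],[0,0,0]],[30,[0,0,-0.065],[0,0,0]],[30,[0,0,-0.085],[0,0,0]],[30,[0,0,-0.105],[0,0,0]],[30,[0,0,-0.125],[0,0,0]],[30,[0,0,-0.14],[0,0,0]],[30,[0,0,-0.15],[0,0,0]],[30,[0,0,-0.15],[0,0,0]]]}}

```text
time: 3.63
ee_pos: [0.434, -0.3273, 0.2536]
eef_rot: [0.961, -0.275, 0.002, 0.001]
ft_force: [0.1, 0.0, -1.8]
width: 0.0358
```

```bash
python3 -c "
from h import *
go(.596,.161,.25,-0.7)
c=camera('side');save(c,'s4.png');cv2.imwrite('pics/s4z.png',cv2.resize(cv2.imread('pics/s4.png')[60:230,270:420],None,fx=4,fy=4)[:600])"
```

```text
t 3.6333 pos [ 0.434  -0.3273  0.2536] yaw -31.98 F [ 0.1  0.  -1.8] w 0.0358
shift [-0.1212 -0.5     0.0027] rot [ 0.0019 -0.0043 -0.5459]
```

View pics/s4z.png

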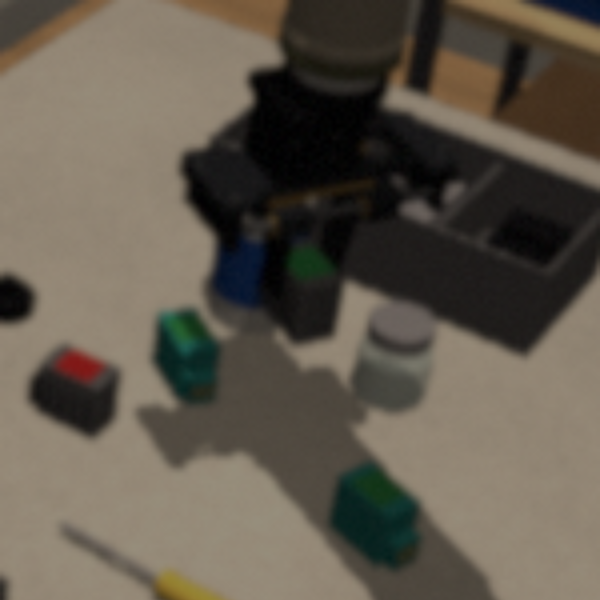

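Emit:
{"method": "arm_command", "body": {"commands": [[30,[-0.004,-0.015,0],[0,0,-0.02]],[30,[-0.012,-0.05,0],[0,0,-0.06]],[30,[-0.02,-0.084,0],[0,0,-0.1]],[30,[-0.029,-0.118,0],[0,0,-0.14]],[30,[-0.037,-0.152,0],[0,0,-0.18]],[30,[-0.045,-0.186,0],[0,0,-0.22]],[30,[-0.053,-0.22,0],[0,0,-0.26]],[30,[-0.062,-0.254,0],[0,0,-0.3]],[30,[-0.07,-0.288,0],[0,0,-0.34]],[30,[-0.077,-0.318,0],[0,-0.002,-0.37]]]}}

```text
time: 4.52
ee_pos: [0.5361, -0.0134, 0.2498]
eef_rot: [0.996, -0.092, -0.001, -0.0]
ft_force: [0.6, 0.3, -2.1]
width: 0.0356
```

```bash
python3 -c "
from h import *
go(.5955,.161,.25,-0.7)"
```

```text
t 4.5167 pos [ 0.5361 -0.0134  0.2498] yaw -10.55 F [ 0.6  0.3 -2.1] w 0.0356
shift [ 0.0265 -0.1823 -0.0004] rot [ 0.      0.0027 -0.1718]
```

Emit:
{"method": "arm_command", "body": {"commands": [[30,[0.005,-0.034,0],[0,0,-0.03]],[30,[0.01,-0.067,0],[0,0,-0.06]],[30,[0.015,-0.1,0],[0,0,-0.09]],[30,[0.02,-0.13,0],[0,0,-0.12]],[30,[0.023,-0.155,0],[0,0,-0.15]],[30,[0.025,-0.172,0],[0,0,-0.17]],[30,[0.0265,-0.182,0],[0,0.002,-0.172]],[30,[0.0265,-0.182,0],[0,0.002,-0.172]],[30,[0.0265,-0.182,0],[0,0.002,-0.172]],[30,[0.0265,-0.182,0],[0,0.002,-0.172]]]}}

```text
time: 5.35
ee_pos: [0.5965, 0.1557, 0.2504]
eef_rot: [1.0, -0.009, 0.0, 0.001]
ft_force: [-0.2, 0.2, -1.3]
width: 0.0357
```

```bash
python3 -c "
from h import *
go(.5955,.161,.14,-0.7)
c=camera('side');save(c,'s5.png');cv2.imwrite('pics/s5z.png',cv2.resize(cv2.imread('pics/s5.png')[130:280,130:330],None,fx=4,fy=4))"
```

```text
t 5.35 pos [0.5965 0.1557 0.2504] yaw -1.04 F [-0.2  0.2 -1.3] w 0.0357
shift [-0.0011 -0.0054  0.1104] rot [ 0.0018 -0.0003 -0.006 ]
```

View pics/s5z.png

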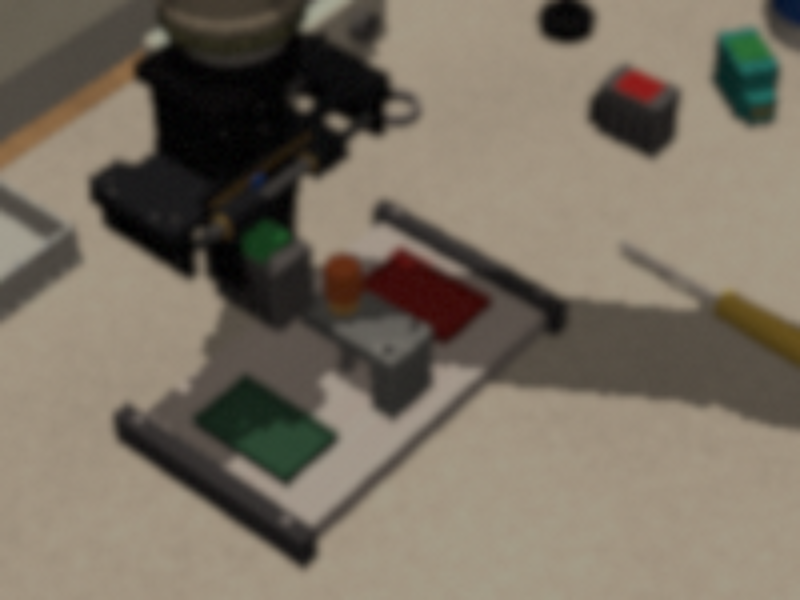

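Emit:
{"method": "arm_command", "body": {"commands": [[30,[-0.001,-0.005,0],[0.002,0,-0.006]],[30,[-0.001,-0.005,0.01],[0.002,0,-0.006]],[30,[-0.001,-0.005,0.03],[0.002,0,-0.006]],[30,[-0.001,-0.005,0.05],[0.002,0,-0.006]],[30,[-0.001,-0.005,0.07],[0.002,0,-0.006]],[30,[-0.001,-0.005,0.09],[0.002,0,-0.006]],[30,[-0.001,-0.005,0.1],[0.002,0,-0.006]],[30,[-0.001,-0.005,0.107],[0.002,0,-0.006]],[30,[-0.001,-0.005,0.107],[0.002,0,-0.006]],[30,[-0.001,-0.005,0.107],[0.002,0,-0.006]]]}}

```text
time: 6.23
ee_pos: [0.5961, 0.1625, 0.1444]
eef_rot: [1.0, -0.005, 0.001, -0.001]
ft_force: [0.6, 0.1, -0.4]
width: 0.0358
```

```bash
python3 -c "
from h import *
go(.5955,.161,.126,-0.7)
c=camera('side');save(c,'s6.png');cv2.imwrite('pics/s6z.png',cv2.resize(cv2.imread('pics/s6.png')[130:280,130:330],None,fx=4,fy=4))
hsv=cv2.cvtColor(c['pixels'],cv2.COLOR_RGB2HSV).astype(int);m=(hsv[...,0]>48)&(hsv[...,0]<80)&(hsv[...,1]>95)&(hsv[...,2]>40)
n,l,st,ce=cv2.connectedComponentsWithStats(m.astype(np.uint8))
for i in range(1,n):
  if st[i,4]>15: print(st[i,4],ce[i].round(1),onz(c,[ce[i]],read_state()['ee_pos'][2]-.101+.054)[0].round(4))
"
```

```text
t 6.2333 pos [0.5961 0.1625 0.1444] yaw -0.59 F [ 0.6  0.1 -0.4] w 0.0358
shift [-0.0006  0.0015  0.0184] rot [-0.0017 -0.0016  0.002 ]
66 [315.9 141.5] [ 0.5232 -0.3279  0.098 ]
79 [363.9 181.8] [ 0.311  -0.2534  0.098 ]
61 [197.2 220.8] [0.5832 0.1628 0.098 ]
71 [203.2 243.1] [0.519  0.2106 0.098 ]
```

View pics/s6z.png

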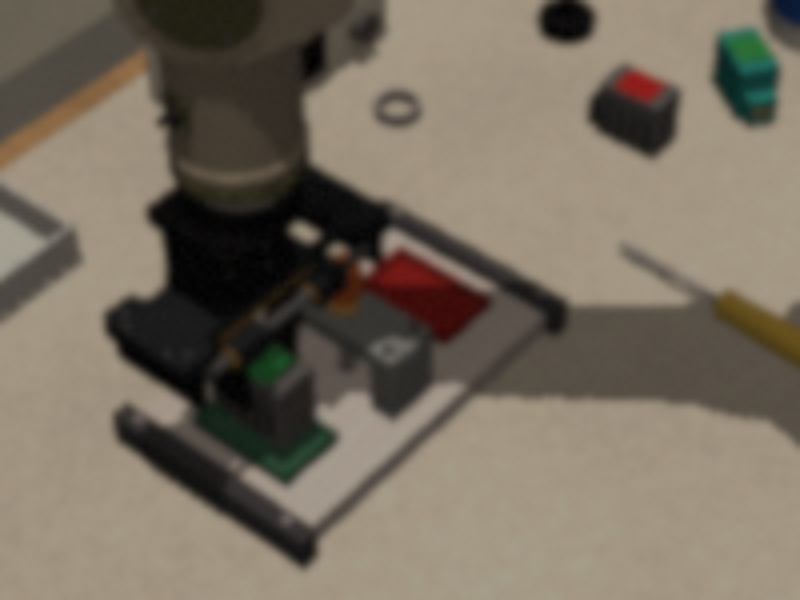

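```bash
python3 -c "
from h import *
c=camera('side');im=cv2.resize(c['pixels'][130:280,130:330,::-1],None,fx=4,fy=4,interpolation=cv2.INTER_CUBIC)
im=np.clip(im*1.8,0,255).astype(np.uint8)
b=.0434
for z in (b,b+.054):
  for y in (.1625-.018,.1625+.018):
    p=proj(c,[[.5961-.035,y,z]])[0]; q=((p-[130,130]+.5)*4).astype(int); cv2.circle(im,tuple(int(v) for v in q),3,(0,0,255),1)
cv2.imwrite('pics/s7z.png',im)
"
```

```text
(no output)
```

View pics/s7z.png

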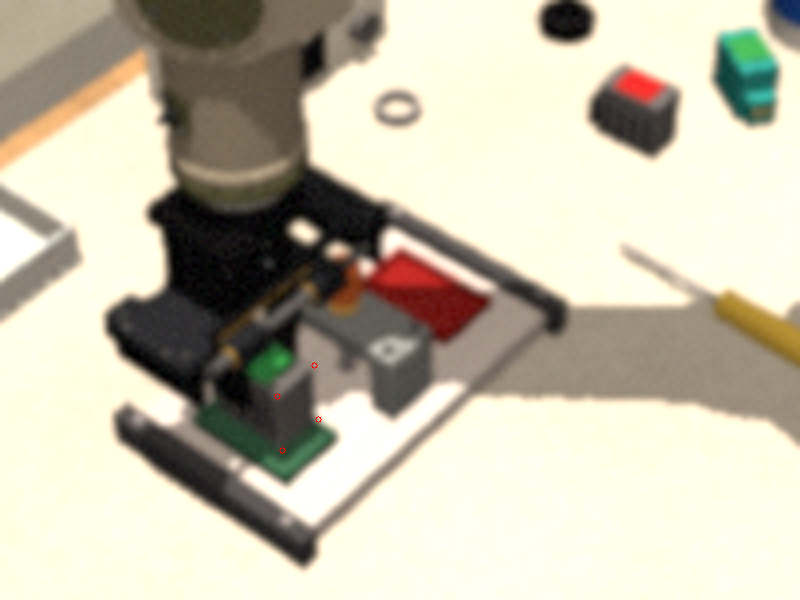

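Emit:
{"method": "arm_command", "body": {"commands": [[30,[0,0.001,0.004],[-0.002,-0.002,0.002]],[30,[0,0.001,0.008],[-0.002,-0.002,0.002]],[30,[0,0.001,0.012],[-0.002,-0.002,0.002]],[30,[0,0.001,0.015],[-0.002,-0.002,0.002]],[30,[0,0.001,0.017],[-0.002,-0.002,0.002]],[30,[0,0.001,0.018],[-0.002,-0.002,0.002]],[30,[0,0.001,0.018],[-0.002,-0.002,0.002]],[30,[0,0.001,0.018],[-0.002,-0.002,0.002]],[30,[0,0.001,0.018],[-0.002,-0.002,0.002]],[30,[0,0.001,0.018],[-0.002,-0.002,0.002]]]}}

```text
time: 7.17
ee_pos: [0.5959, 0.1614, 0.1259]
eef_rot: [1.0, -0.006, -0.0, 0.0]
ft_force: [-0.5, -0.2, -2.7]
width: 0.0356
```

```bash
python3 -c "
from h import *
go(.5955,.161,.126,-0.7)
"
```

```text
t 7.1667 pos [0.5959 0.1614 0.1259] yaw -0.7 F [-0.5 -0.2 -2.7] w 0.0356
shift [-0.0004  0.0004 -0.0001] rot [0.0005 0.0008 0.    ]
```

Emit:
{"method": "arm_command", "body": {"commands": [[75,[0,0,0],[0,0,0]],[75,[0,0,0],[0,0,0]],[75,[0,0,0],[0,0,0]],[75,[0,0,0],[0,0,0]],[75,[0,0,0],[0,0,0]],[75,[0,0,-0.01],[0,0,0]],[75,[0,0,-0.03],[0,0,0]],[75,[0,0,-0.06],[0,0,0]],[75,[0,0,-0.09],[0,0,0]],[75,[0,0,-0.12],[0,0,0]]]}}

```text
time: 8.0
ee_pos: [0.5957, 0.1615, 0.248]
eef_rot: [1.0, -0.006, -0.0, 0.0]
ft_force: [0.6, 0.8, -0.1]
width: 0.0649
```

```bash
python3 -c "
from h import *
c=camera('side');im=cv2.resize(c['pixels'][130:280,130:330,::-1],None,fx=4,fy=4,interpolation=cv2.INTER_CUBIC)
cv2.imwrite('pics/s8z.png',np.clip(im*1.8,0,255).astype(np.uint8))
hsv=cv2.cvtColor(c['pixels'],cv2.COLOR_RGB2HSV).astype(int);m=(hsv[...,0]>48)&(hsv[...,0]<80)&(hsv[...,1]>95)&(hsv[...,2]>40)
n,l,st,ce=cv2.connectedComponentsWithStats(m.astype(np.uint8))
for i in range(1,n):
  if st[i,4]>15: print(st[i,4],ce[i].round(1),onz(c,[ce[i]],.078)[0].round(4))
go(.5966,-.2826,.25,-1.7)
"
```

```text
67 [315.9 141.6] [ 0.5357 -0.3513  0.078 ]
79 [364.  181.9] [ 0.3184 -0.2752  0.078 ]
94 [196.4 224.7] [0.5891 0.1618 0.078 ]
18 [196.2 244.7] [0.5417 0.2138 0.078 ]
t 8.05 pos [0.5977 0.1625 0.2549] yaw -0.69 F [1.8 0.3 4.7] w 0.0653
shift [0.0043 0.4451 0.0041] rot [-0.0019 -0.0074  0.0176]
```

View pics/s8z.png

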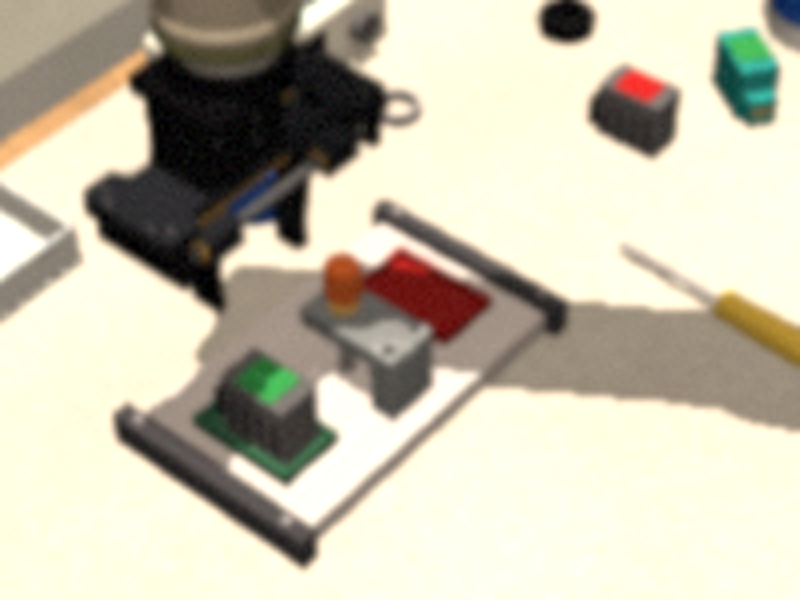

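Emit:
{"method": "arm_command", "body": {"commands": [[75,[0,0.015,-0.004],[0,0,0]],[75,[0,0.05,-0.004],[0,0,0.005]],[75,[0,0.087,-0.004],[0,0,0.01]],[75,[0,0.124,-0.004],[0,0,0.015]],[75,[0,0.161,-0.004],[0,0,0.0176]],[75,[0,0.198,-0.004],[0,0,0.0176]],[75,[0,0.235,-0.004],[0,0,0.0176]],[75,[0,0.272,-0.004],[0,0,0.0176]],[75,[0,0.309,-0.004],[0,0,0.0176]],[75,[0,0.346,-0.004],[0,0,0.0176]]]}}

```text
time: 8.88
ee_pos: [0.5915, -0.1863, 0.251]
eef_rot: [1.0, -0.015, 0.0, 0.0]
ft_force: [0.6, -0.2, -0.2]
width: 0.0657
```

```bash
python3 -c "
from h import *
go(.5966,-.2826,.25,-1.7)
"
```

```text
t 8.8833 pos [ 0.5915 -0.1863  0.251 ] yaw -1.7 F [ 0.6 -0.2 -0.2] w 0.0657
shift [0.008  0.0961 0.0011] rot [ 0.0009 -0.      0.    ]
```

Emit:
{"method": "arm_command", "body": {"commands": [[75,[0.002,0.03,0],[0,0,0]],[75,[0.004,0.06,0],[0,0,0]],[75,[0.006,0.08,0],[0,0,0]],[75,[0.008,0.096,0],[0,0,0]],[75,[0.008,0.096,0],[0,0,0]],[75,[0.008,0.096,0.02],[0,0,0]],[75,[0.008,0.096,0.05],[0,0,0]],[75,[0.008,0.096,0.07],[0,0,0]],[75,[0.008,0.096,0.07],[0,0,0]],[75,[0.008,0.096,0.07],[0,0,0]]]}}

```text
time: 9.72
ee_pos: [0.5968, -0.2795, 0.18]
eef_rot: [1.0, -0.014, -0.001, -0.0]
ft_force: [0.7, -0.7, 0.9]
width: 0.0656
```

```bash
python3 -c "
from h import *
go(.5966,-.2826,.1015,-1.7)
"
```

```text
t 9.7167 pos [ 0.5968 -0.2795  0.18  ] yaw -1.63 F [ 0.7 -0.7  0.9] w 0.0656
shift [0.0001 0.0032 0.0785] rot [-0.0006  0.0023  0.0013]
```

Emit:
{"method": "arm_command", "body": {"commands": [[75,[0,0.003,0.01],[0,0.002,0.001]],[75,[0,0.003,0.03],[0,0.002,0.001]],[75,[0,0.003,0.05],[0,0.002,0.001]],[75,[0,0.003,0.065],[0,0.002,0.001]],[75,[0,0.003,0.075],[0,0.002,0.001]],[75,[0,0.003,0.0785],[0,0.002,0.001]],[75,[0,0.003,0.0785],[0,0.002,0.001]],[75,[0,0.003,0.0785],[0,0.002,0.001]],[75,[0,0.003,0.0785],[0,0.002,0.001]],[75,[0,0.003,0.0785],[0,0.002,0.001]]]}}

```text
time: 10.55
ee_pos: [0.5972, -0.284, 0.1029]
eef_rot: [1.0, -0.015, 0.001, 0.001]
ft_force: [-0.3, -0.4, -0.5]
width: 0.0651
```

```bash
python3 -c "
from h import *
go(.5966,-.2826,.1015,-1.7)
c=camera('side');im=cv2.resize(c['pixels'][80:210,230:390,::-1],None,fx=4,fy=4,interpolation=cv2.INTER_CUBIC)
cv2.imwrite('pics/s9z.png',np.clip(im*1.8,0,255).astype(np.uint8))
"
```

```text
t 10.55 pos [ 0.5972 -0.284   0.1029] yaw -1.77 F [-0.3 -0.4 -0.5] w 0.0651
shift [-0.0007 -0.0014  0.0014] rot [ 0.0014 -0.0028 -0.0012]
```

View pics/s9z.png

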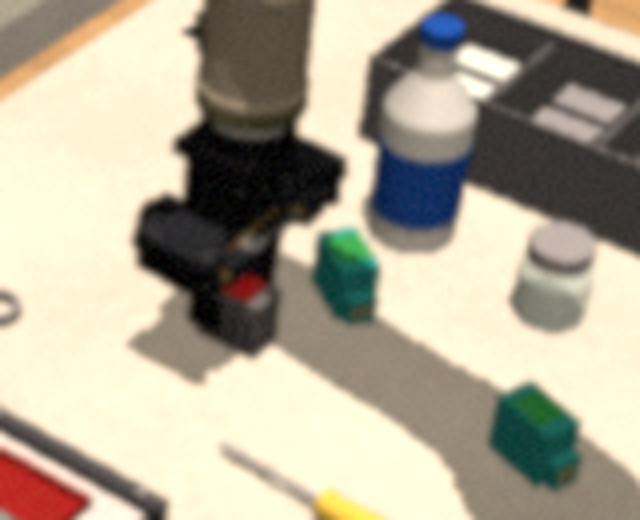

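Straddling the red module. Close.

Emit:
{"method": "arm_command", "body": {"commands": [[30,[0,-0.001,0.001],[0,-0.002,0]],[30,[0,-0.001,0.001],[0,-0.002,0]],[30,[0,-0.001,0.001],[0,-0.002,0]],[30,[0,-0.001,0.001],[0,-0.002,0]],[30,[0,-0.001,0.001],[0,-0.002,0]],[30,[0,-0.001,0.001],[0,-0.002,0]],[30,[0,-0.001,0.001],[0,-0.002,0]],[30,[0,-0.001,0.001],[0,-0.002,0]],[30,[0,-0.001,0.001],[0,-0.002,0]],[30,[0,-0.001,0.001],[0,-0.002,0]]]}}

```text
time: 11.43
ee_pos: [0.5966, -0.2829, 0.1006]
eef_rot: [1.0, -0.015, -0.0, 0.0]
ft_force: [0.0, -0.5, 0.0]
width: 0.0358
```

```bash
python3 -c "
from h import *
go(.5966,-.2826,.25,-1.7)
"
```

```text
t 11.4333 pos [ 0.5966 -0.2829  0.1006] yaw -1.77 F [ 0.  -0.5  0. ] w 0.0358
shift [-0.0002 -0.0002 -0.1494] rot [ 0.0007  0.001  -0.0013]
```

Emit:
{"method": "arm_command", "body": {"commands": [[30,[0,0,-0.01],[0,0,0]],[30,[0,0,-0.025],[0,0,0]],[30,[0,0,-0.045],[0,0,0]],[30,[0,0,-0.065],[0,0,0]],[30,[0,-0.005,-0.085],[0,0,0]],[30,[0,-0.02,-0.1],[0,0,0]],[30,[0,-0.04,-0.11],[0,0,0]],[30,[0,-0.07,-0.11],[0,0,0]],[30,[0,-0.1,-0.11],[0,0,0]],[30,[0,-0.13,-0.11],[0,0,-0.01]]]}}

```text
time: 12.27
ee_pos: [0.6005, -0.1502, 0.2112]
eef_rot: [1.0, -0.01, -0.0, 0.0]
ft_force: [1.2, 0.2, -2.1]
width: 0.036
```

```bash
python3 -c "
from h import *
go(.595,-.009,.21,-0.7)
"
```

```text
t 12.2667 pos [ 0.6005 -0.1502  0.2112] yaw -1.17 F [ 1.2  0.2 -2.1] w 0.036
shift [-0.0084 -0.141   0.0011] rot [ 0.0003  0.0007 -0.0081]
```

Emit:
{"method": "arm_command", "body": {"commands": [[30,[-0.002,-0.03,0],[0,0,-0.002]],[30,[-0.004,-0.06,0],[0,0,-0.004]],[30,[-0.006,-0.09,0],[0,0,-0.006]],[30,[-0.007,-0.115,0],[0,0,-0.008]],[30,[-0.008,-0.132,0],[0,0,-0.008]],[30,[-0.008,-0.141,0],[0,0,-0.008]],[30,[-0.008,-0.141,0.01],[0,0,-0.008]],[30,[-0.008,-0.141,0.03],[0,0,-0.008]],[30,[-0.008,-0.141,0.05],[0,0,-0.008]],[30,[-0.008,-0.141,0.06],[0,0,-0.008]]]}}

```text
time: 13.1
ee_pos: [0.5944, -0.0134, 0.1474]
eef_rot: [1.0, -0.007, -0.002, 0.001]
ft_force: [-0.7, -0.1, -2.1]
width: 0.0356
```

```bash
python3 -c "
from h import *
go(.595,-.009,.126,-0.7)
"
```

```text
t 13.1 pos [ 0.5944 -0.0134  0.1474] yaw -0.83 F [-0.7 -0.1 -2.1] w 0.0356
shift [ 0.0007 -0.0045  0.0214] rot [ 0.0014  0.0044 -0.0023]
```

Emit:
{"method": "arm_command", "body": {"commands": [[30,[0.001,-0.004,0.003],[0.001,0.003,-0.002]],[30,[0.001,-0.004,0.005],[0.001,0.003,-0.002]],[30,[0.001,-0.004,0.005],[0.001,0.003,-0.002]],[30,[0.001,-0.004,0.005],[0.001,0.003,-0.002]],[30,[0.001,-0.004,0.005],[0.001,0.003,-0.002]],[30,[0.001,-0.004,0.005],[0.001,0.003,-0.002]],[30,[0.001,-0.004,0.005],[0.001,0.003,-0.002]],[30,[0.001,-0.004,0.005],[0.001,0.003,-0.002]],[30,[0.001,-0.004,0.005],[0.001,0.003,-0.002]],[30,[0.001,-0.004,0.005],[0.001,0.003,-0.002]]]}}

```text
time: 13.93
ee_pos: [0.5967, -0.0078, 0.1455]
eef_rot: [1.0, -0.005, 0.001, -0.0]
ft_force: [0.7, 0.4, -2.2]
width: 0.0361
```

```bash
python3 -c "
from h import *
go(.595,-.009,.1252,-0.7)
c=camera('side');im=cv2.resize(c['pixels'][130:280,130:330,::-1],None,fx=4,fy=4,interpolation=cv2.INTER_CUBIC)
im=np.clip(im*1.8,0,255).astype(np.uint8)
s=read_state()['ee_pos'];b=s[2]-.1006
P=[[s[0]-.035,s[1]+y,z] for z in(b,b+.054) for y in(-.018,.018)]+[[.595+i*.04,-.009+j*.023,.024] for i in(-1,1) for j in (-1,1)]
for k,p in enumerate(proj(c,P)):
    q=((p-[130,130]+.5)*4).astype(int); cv2.circle(im,tuple(int(v) for v in q),3,(0,0,255) if k<4 else (255,0,0),1)
cv2.imwrite('pics/s10z.png',im)
"
```

```text
t 13.9333 pos [ 0.5967 -0.0078  0.1455] yaw -0.62 F [ 0.7  0.4 -2.2] w 0.0361
shift [-0.0017  0.0013  0.0203] rot [-0.0003 -0.0021  0.0014]
```

View pics/s10z.png

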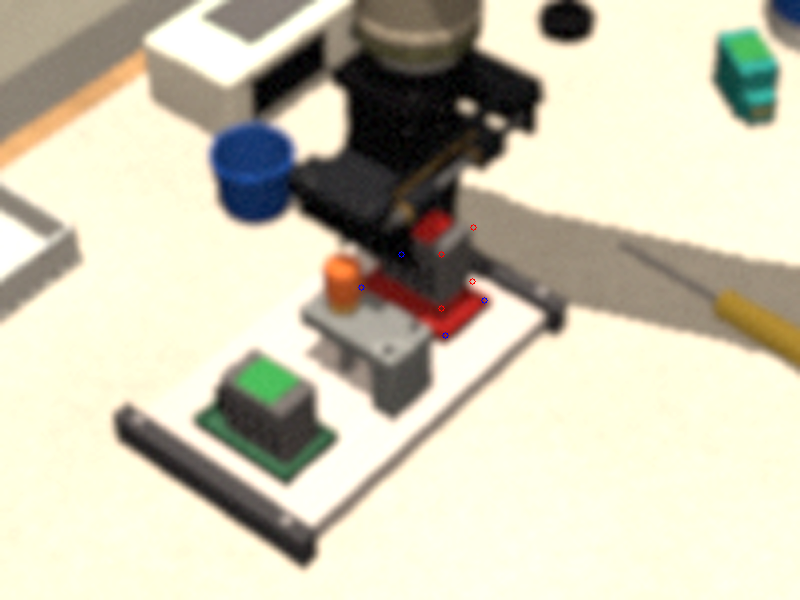

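Emit:
{"method": "arm_command", "body": {"commands": [[30,[-0.001,0.001,0.004],[0,-0.001,0.001]],[30,[-0.001,0.001,0.008],[0,-0.001,0.001]],[30,[-0.001,0.001,0.012],[0,-0.001,0.001]],[30,[-0.001,0.001,0.016],[0,-0.001,0.001]],[30,[-0.001,0.001,0.018],[0,-0.001,0.001]],[30,[-0.001,0.001,0.0195],[0,-0.001,0.001]],[30,[-0.001,0.001,0.0195],[0,-0.001,0.001]],[30,[-0.001,0.001,0.0195],[0,-0.001,0.001]],[30,[-0.001,0.001,0.0195],[0,-0.001,0.001]],[30,[-0.001,0.001,0.0195],[0,-0.001,0.001]]]}}

```text
time: 14.82
ee_pos: [0.5958, -0.0087, 0.1262]
eef_rot: [1.0, -0.006, 0.001, -0.0]
ft_force: [-0.2, 0.4, -1.7]
width: 0.0359
```

```bash
python3 -c "
from h import *
go(.595,-.009,.1252,-0.7)
"
```

```text
t 14.8167 pos [ 0.5958 -0.0087  0.1262] yaw -0.68 F [-0.2  0.4 -1.7] w 0.0359
shift [-0.0008  0.0003  0.001 ] rot [-0.0004 -0.0014  0.0004]
```

Down to about 1 mm; lower slightly, release and lift.

Emit:
{"method": "arm_command", "body": {"commands": [[30,[0,0,0.001],[0,0,0]],[30,[0,0,0.001],[0,0,0]],[75,[0,0,0.001],[0,0,0]],[75,[0,0,0.001],[0,0,0]],[75,[0,0,0.001],[0,0,0]],[75,[0,0,0.001],[0,0,0]],[75,[0,0,-0.01],[0,0,0]],[75,[0,0,-0.03],[0,0,0]],[75,[0,0,-0.06],[0,0,0]],[75,[0,0,-0.09],[0,0,0]]]}}

```text
time: 15.65
ee_pos: [0.5952, -0.0086, 0.2174]
eef_rot: [1.0, -0.006, 0.0, -0.0]
ft_force: [0.9, -0.4, 0.2]
width: 0.0647
```

```bash
python3 -c "
from h import *
c=camera('side');im=cv2.resize(c['pixels'][130:280,130:330,::-1],None,fx=4,fy=4,interpolation=cv2.INTER_CUBIC)
im=np.clip(im*1.8,0,255).astype(np.uint8)
cv2.imwrite('pics/s11z.png',im)
hsv=cv2.cvtColor(c['pixels'],cv2.COLOR_RGB2HSV).astype(int);h,s,v=hsv[...,0],hsv[...,1],hsv[...,2]
for nm,m,z in(('green',(h>48)&(h<80)&(s>95)&(v>40),.078),('red',((h<5)|(h>174))&(s>150)&(v>60),.078),('or',(h>=5)&(h<18)&(s>150)&(v>80),.105)):
  n,l,st,ce=cv2.connectedComponentsWithStats(m.astype(np.uint8))
  for i in range(1,n):
    if st[i,4]>15: print(nm,st[i],ce[i].round(1),onz(c,[ce[i]],z)[0].round(4))
print(proj(c,[[.5955,.0765,.105],[.5955,.0765,.12]]))
go(.5955,.0765,.22,-0.7)
"
```

```text
green [310 138  13   8  67] [315.9 141.5] [ 0.5357 -0.3516  0.078 ]
green [358 177  13  10  78] [363.9 181.8] [ 0.3186 -0.2751  0.078 ]
green [190 220  14  10  91] [196.3 224.7] [0.5893 0.162  0.078 ]
green [181 233   8   8  19] [183.9 235.8] [0.5877 0.2115 0.078 ]
red [230 186  14  10  78] [236.3 190.7] [ 0.5898 -0.0083  0.078 ]
red [233 204  18  11  59] [243.1 208.8] [0.5286 0.0369 0.078 ]
or [212 194   8  12  79] [215.4 198.9] [0.5953 0.0756 0.105 ]
[[215.08363051 199.08677917]
 [214.87269103 195.14172666]]
t 15.7 pos [ 0.5978 -0.0083  0.2245] yaw -0.66 F [ 1.9 -0.2  5.8] w 0.0651
shift [-0.0033 -0.0847  0.0045] rot [-0.0004 -0.0092  0.0007]
```

View pics/s11z.png

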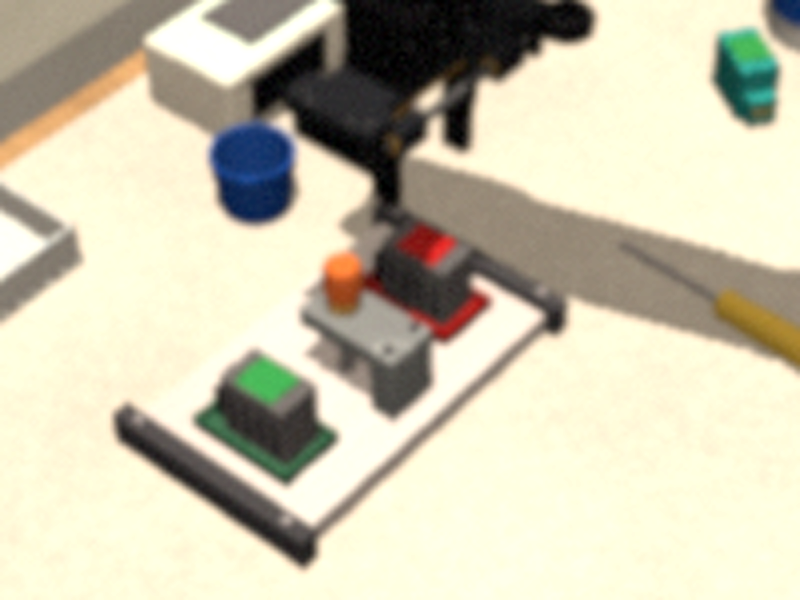

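Emit:
{"method": "arm_command", "body": {"commands": [[75,[0,-0.02,0],[0,0,0]],[75,[0,-0.045,0],[0,0,0]],[75,[-0.001,-0.065,0],[0,0,0]],[75,[-0.001,-0.08,0],[0,0,0]],[75,[-0.001,-0.085,0],[0,0,0]],[75,[-0.001,-0.085,0],[0,0,0]],[75,[-0.001,-0.085,0.01],[0,0,0]],[75,[-0.001,-0.085,0.02],[0,0,0]],[75,[-0.001,-0.085,0.02],[0,0,0]],[75,[-0.001,-0.085,0.02],[0,0,0]]]}}

```text
time: 16.53
ee_pos: [0.5952, 0.075, 0.1947]
eef_rot: [1.0, -0.007, -0.001, 0.0]
ft_force: [-0.2, 0.2, 0.5]
width: 0.0652
```

```bash
python3 -c "
from h import *
go(.5955,.0762,.158,-0.7)
"
```

```text
t 16.5333 pos [0.5952 0.075  0.1947] yaw -0.76 F [-0.2  0.2  0.5] w 0.0652
shift [ 0.0003 -0.0012  0.0367] rot [ 0.0002  0.0011 -0.001 ]
```

Emit:
{"method": "arm_command", "body": {"commands": [[75,[0,-0.001,0.01],[0,0,0]],[75,[0,-0.001,0.02],[0,0,0]],[75,[0,-0.001,0.03],[0,0,0]],[75,[0,-0.001,0.035],[0,0,0]],[75,[0,-0.001,0.0365],[0,0,0]],[75,[0,-0.001,0.0365],[0,0,0]],[75,[0,-0.001,0.0365],[0,0,0]],[75,[0,-0.001,0.0365],[0,0,0]],[75,[0,-0.001,0.0365],[0,0,0]],[75,[0,-0.001,0.0365],[0,0,0]]]}}

```text
time: 17.37
ee_pos: [0.5959, 0.0773, 0.1599]
eef_rot: [1.0, -0.006, 0.001, -0.0]
ft_force: [0.3, -0.3, 0.4]
width: 0.0654
```

```bash
python3 -c "
from h import *
go(.5955,.0762,.158,-0.7)
c=camera('side');im=cv2.resize(c['pixels'][130:280,130:330,::-1],None,fx=4,fy=4,interpolation=cv2.INTER_CUBIC)
cv2.imwrite('pics/s12z.png',np.clip(im*1.8,0,255).astype(np.uint8))
"
```

```text
t 17.3667 pos [0.5959 0.0773 0.1599] yaw -0.68 F [ 0.3 -0.3  0.4] w 0.0654
shift [-0.0004  0.0011  0.0019] rot [-0.0004 -0.0017  0.0003]
```

View pics/s12z.png

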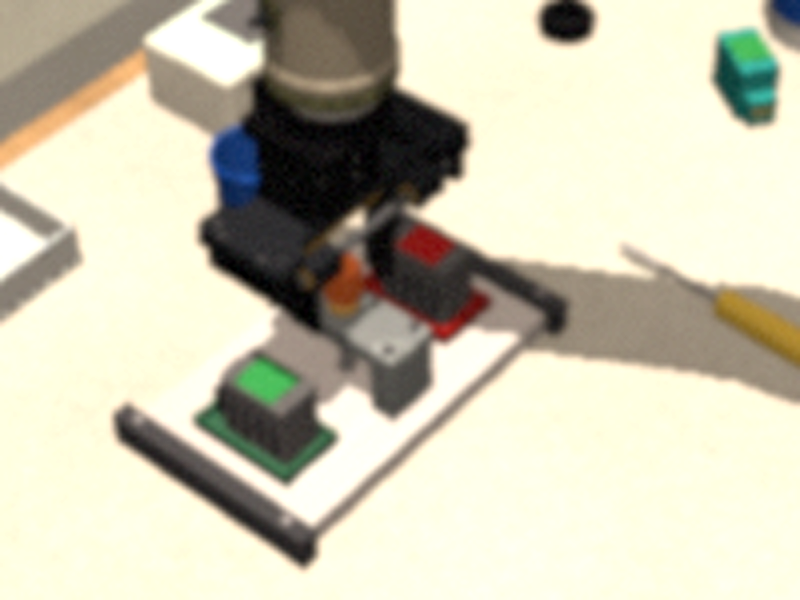

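Fingers straddle the knob. Close with a firm grip.

Emit:
{"method": "arm_command", "body": {"commands": [[15,[0,0.001,0.001],[0,0,0]],[15,[0,0.001,0.001],[0,0,0]],[15,[0,0.001,0.001],[0,0,0]],[15,[0,0.001,0.001],[0,0,0]],[15,[0,0.001,0.001],[0,0,0]],[15,[0,0.001,0.001],[0,0,0]],[15,[0,0.001,0.001],[0,0,0]],[15,[0,0.001,0.001],[0,0,0]],[15,[0,0.001,0.001],[0,0,0]],[15,[0,0.001,0.001],[0,0,0]]], "squeeze": 50}}

```text
time: 18.25
ee_pos: [0.5957, 0.0767, 0.1585]
eef_rot: [1.0, -0.006, 0.001, -0.0]
ft_force: [-0.4, 3.1, -0.2]
width: 0.0264
```

```bash
python3 -c "
from h import *
go(.5955,.0762,.179,-0.7)
"
```

```text
t 18.25 pos [0.5957 0.0767 0.1585] yaw -0.65 F [-0.4  3.1 -0.2] w 0.0264
shift [-0.0002  0.0005 -0.0205] rot [-0.0009 -0.0012  0.0008]
```

Emit:
{"method": "arm_command", "body": {"commands": [[15,[0,0,-0.002],[0,0,0]],[15,[0,0,-0.004],[0,0,0]],[15,[0,0,-0.007],[0,0,0]],[15,[0,0,-0.01],[0,0,0]],[15,[0,0,-0.013],[0,0,0]],[15,[0,0,-0.016],[0,0,0]],[15,[0,0,-0.018],[0,0,0]],[15,[0,0,-0.019],[0,0,0]],[15,[0,0,-0.02],[0,0,0]],[15,[0,0,-0.02],[0,0,0]]]}}

```text
time: 19.08
ee_pos: [0.5956, 0.0767, 0.1778]
eef_rot: [1.0, -0.006, 0.0, -0.001]
ft_force: [5.4, 5.6, -11.1]
width: 0.0267
```

```bash
python3 -c "
from h import *
go(.5955,.0762,.179,-0.7)
"
```

```text
t 19.0833 pos [0.5956 0.0767 0.1778] yaw -0.65 F [  5.4   5.6 -11.1] w 0.0267
shift [-0.0001  0.0005 -0.0012] rot [-0.0012 -0.0007  0.0008]
```

Emit:
{"method": "arm_command", "body": {"commands": [[15,[0,0,-0.0005],[0,0,0]],[15,[0,0,-0.001],[0,0,0]],[15,[0,0,-0.001],[0,0,0]],[15,[0,0,-0.001],[0,0,0]],[15,[0,0,-0.001],[0,0,0]],[15,[0,0,-0.001],[0,0,0]],[15,[0,0,-0.001],[0,0,0]],[15,[0,0,-0.001],[0,0,0]],[15,[0,0,-0.001],[0,0,0]],[15,[0,0,-0.001],[0,0,0]]]}}

```text
time: 19.92
ee_pos: [0.5956, 0.0767, 0.1786]
eef_rot: [1.0, -0.006, 0.0, -0.001]
ft_force: [7.0, 5.1, -11.2]
width: 0.0266
```

```bash
python3 -c "
from h import *
go(.5955,.0762,.179,-0.7)
c=camera('side');im=cv2.resize(c['pixels'][130:280,130:330,::-1],None,fx=4,fy=4,interpolation=cv2.INTER_CUBIC)
cv2.imwrite('pics/s13z.png',np.clip(im*1.8,0,255).astype(np.uint8))
c=camera('top');save(c,'t13.png')
print(read_state()['ft_force'])
"
```

```text
t 19.9167 pos [0.5956 0.0767 0.1786] yaw -0.65 F [  7.    5.1 -11.2] w 0.0266
shift [-0.0001  0.0005 -0.0004] rot [-0.0012 -0.0007  0.0009]
[  5.99195416   3.8357255  -11.42066243]
```

View pics/s13z.png

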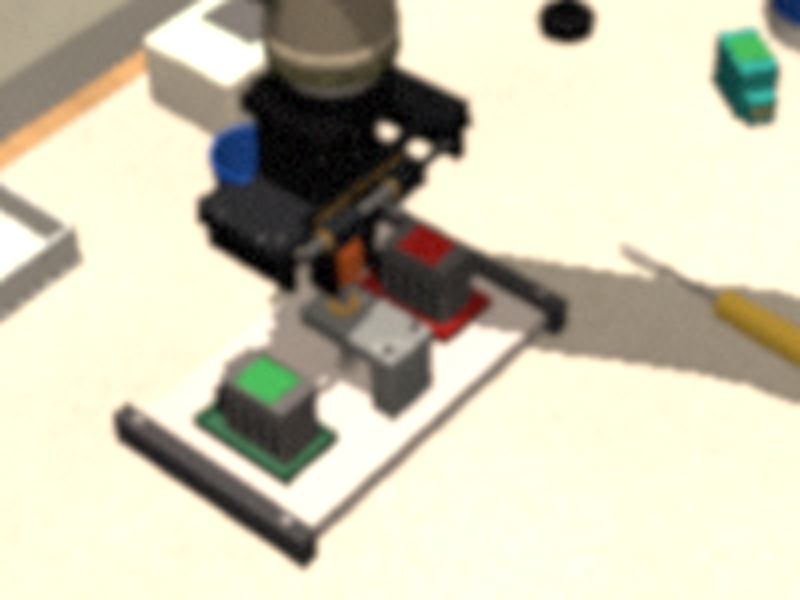

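View pics/t13.png

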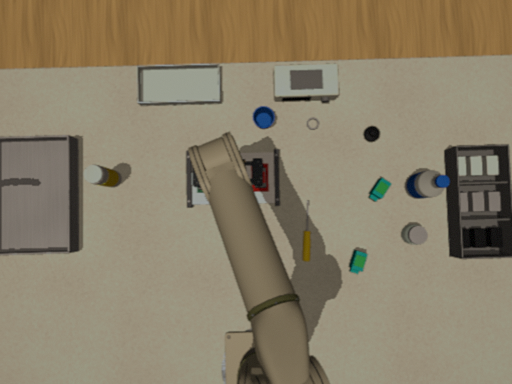

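Emit:
{"method": "arm_command", "body": {"commands": [[15,[0,0,-0.0005],[0,0,0]],[15,[0,0,-0.001],[0,0,0]],[15,[0,0,-0.001],[0,0,0]],[15,[0,0,-0.001],[0,0,0]],[15,[0,0,-0.001],[0,0,0]],[15,[0,0,-0.001],[0,0,0]],[15,[0,0,-0.001],[0,0,0]],[15,[0,0,-0.001],[0,0,0]],[15,[0,0,-0.001],[0,0,0]],[15,[0,0,-0.001],[0,0,0]]]}}

```text
time: 20.85
ee_pos: [0.5955, 0.0766, 0.1787]
eef_rot: [1.0, -0.006, 0.0, -0.001]
ft_force: [9.1, 5.4, -19.4]
width: 0.0267
```

The force rose from 11 to 19 N with no further travel, so the plunger is at its stop. Handing in.

```bash
python3 -c "
from h import *
go(.5955,.0762,.179,-0.7)
close_job()"
```

```text
t 20.85 pos [0.5955 0.0766 0.1787] yaw -0.65 F [  9.1   5.4 -19.4] w 0.0267
shift [-0.      0.0004 -0.0003] rot [-0.0015 -0.0002  0.0008]
the job is handed in; nothing more can be done
```

Both modules are seated in the nests of their own colours and released. The gripper is holding the plunger knob up at its stop. I handed the job in at 20.9 s; it reports no verdict.

- **Modules:** After release, the side camera put both within about 2 mm of their nest centres. They looked upright and fully down, and they looked unchanged in the last side picture, taken just before the final 1 mm of pull.
- **Plunger:** I gripped the knob with a 50 N squeeze and pulled it up about 20 mm. For the last 1 mm of commanded pull it did not move, and the downward force rose from 11 to 19 N, so it is on the stop. There is also a sideways load of about 10 N on the grip.
- **Everything else:** The bystanders and the turquoise look-alikes appear unmoved in the last pictures. I checked this by eye and did not measure it.
- **Disagreement:** The two cameras differed by up to 3 mm on where the modules started. I used the average, and both grasps and placings fitted it.

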